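# Snap the grease gun onto the tilted spindle nipple and hold it pressed

## Robot

A 6-joint arm with a two-finger parallel gripper is mounted at the origin on a cart in front of the work surface, level with it; the furniture and walls round the work are solid. World frame = base frame: x ahead of the robot, y to its left, z up, the work surface at z = 0. Lengths are in mm, angles in rad, forces in N, time in s.
With the tool pointing down it reaches from about 350 to 875 mm from the base axis. Payload 4.2 kg.
Tool frame: the origin (TCP) lies midway between the tips of the shut fingers; the grasp point (between the pads) lies 19 mm behind it (arm.tcp_to_grasp is the distance from the TCP to the grasp point, in mm); z points along the fingers, y is the line along which they close (so a half turn about z gives the same grasp; the last joint's range is limited). The gripper opens to 85 mm and grips with 20 to 120 N. Pads are 22 mm wide; open, the fingers measure 114 mm over their backs; the gripper's body (76 mm by 85 mm) begins 54 mm behind the grasp point. The pads swing forward as they close: fully open they stand 13 mm farther back than shut.
Start: joints at [-1.012, 0.385, 0.008, 0, -1.194, -0.259], TCP at [184.596, -597.096, 231.312] pointing down, gripper open.
Joint ranges: [-3.14, 3.14], [-1.21, 2.06], [-1.07, 1.41], [-3.16, 2.05], [-2.99, -0.16], [-3.1, 3.1]. Speed limits (rad/s): [2.79, 2.79, 3.14, 3.14, 3.14, 3.14].

## Interface

Orientations are given as a unit quaternion [x, y, z, w].
In Python, from bench import arm, imaging, job, models gives the robot as it stands.
- The arm moves only by the tool arm_command, never from a script. Its argument "rows" is a list of rows, each an object with "grip": the opening, from 0 (shut) to 1 (fully open); "linear": the shift along the tool's x, y, z in mm, a list of three; "rot": the turn, a rotation vector about the tool's x, y, z in rad, a list of three. In form: [{"grip": grip, "linear": [tx, ty, tz], "rot": [rx, ry, rz]}, ...]. A call has 1 to 10 rows; each row is the pose to reach, as a shift and turn from the pose commanded when the call began, along the tool's axes at that moment; what a row does not reach only later rows make up. A row lasts 1/8 s, in which the tool goes at most 62.5 mm and 10.7 degrees, less where a joint would pass 70% of its speed; a pose out of reach is approached as far as the arm can. A call with a gripper value outside its range is refused whole. The fingers move at their own pace and stop on an object; the grip force is fixed at half the most. Time passes only in rows, so rows that repeat a pose let the fingers close. It gives the time, the measured TCP pose, the force, the opening and the grip force at its end, in the units of the state.
- arm.read_state(): the state, without advancing time (a new reading comes with each control period).
- imaging.get_image(name): name is "side" or "top" or "wrist"; returns a dict with "frame" (400x640x3 uint8, red, green, blue), "fx", "fy", "cx", "cy" (pixels), "extrinsics" (4x4, takes a point from world to camera coordinates); the wrist camera has in their place "T_tool_cam" (4x4, takes a point from camera to tool coordinates, whose origin is the TCP and whose axes are the flange's). Camera axes: x right, y down, z forward; pixel columns grow to the right and rows downward; lengths in mm; the calibration is good to about 2 mm. A picture is of the moment at which its call begins: read the wrist's pose just before it. There is no depth.
- job.job_done(): hands the job in; it is judged then, once.
Trained networks look in a picture, given as the dict that the camera call returned (one of the last four; its "shot" number tells which), for a name from the list of things; names that differ only in an ending like _2 or _b are one class to them, and where a whole thing is asked for, a point or a joint stands for the part that bears it (a point fixed in the world has none). Each returns a list of dicts, best first, with "score" (0 to 1); they miss things now and then, are a little off and sometimes report something else, mostly with a low value. They report only what shows in the picture. A call takes as long as a camera call. They do not tell look-alikes from the thing itself.
- models.spot_in(picture, query): "rect" ([left, top, right, bottom] in pixels, round what is visible of it).
- models.tip_of(picture, query): "pixel" ([column, row] in pixels: a listed point, or the origin of a listed thing).
The state is a dict: "clock": time; "joints": joint angles; "joint_vel": joint speeds; "joint_efforts": joint torques, N m; "position": TCP position; "ee_rot": TCP orientation; "contact_force": force on the tool from outside, world axes, zero at the start; "wrist_torque": the same for the moment, N m; "gripper_width": finger opening in mm; "grasp_force": force on a finger pad.
Only numpy, scipy, OpenCV 4.12 (cv2) and the standard library are available. Lean on these libraries where they do the work, as an engineer would, in place of code of your own. Each camera call takes 0.05 s, during which the arm holds its last target. There are 200 camera calls.

## Task

Grease the spindle bearing: take the small push-type grease gun off its black stand and press its mouth squarely onto the tilted brass nipple of the blue bearing block until both steel jaws snap shut over the gun's collar. Then keep pushing clearly deeper against the nipple's spring, without forcing it hard against its stop, and finish while still gripping the gun and holding it pressed like that; leave everything else on the worktop where it is.

Things in the scene. Friction and masses are not known exactly. Their poses are not given: they have to be found in the camera images.
- gun_mid (a point): Centre, half-way up, of the push-type grease gun, a round aluminium barrel 24 mm across and 105 mm long with two red bands and a red rounded end cap; 0.15 to 0.3 kg. It starts upright, mouth down. Own z axis runs along the barrel from mouth to cap, through this point, which is 55 mm from the mouth. The plain barrel, good to grip, reaches from 14 to 96 mm from the mouth.
- gun_mouth (a point): Centre of the gun's open mouth (lower end); z axis along the barrel towards the cap. Round the mouth is a steel collar 34 mm across and 6 mm thick. The bore is 13 mm wide and 14 mm deep from here.
- nipple_tip (a point): Rounded tip of the brass nipple, a pin 10 mm thick that stands 36 mm out of the steel jaw plate of the blue bearing block. Own z axis points out along the nipple, about 25 degrees from vertical, leaning to the side the block faces (roughly towards the robot); push along -z. Own y axis points from the right jaw to the left jaw. The point moves with the nipple as that is pushed in.
- nipple_pin (a joint): How far the nipple is pushed in along its axis: 0 at rest (out), stop at 0.016 m. Spring: about 5 N at 0, rising by 0.6 N per mm. With the gun seated on it, the mouth is 14 mm past the nipple's tip. The jaws shut over the collar at about 0.0045 m (there they alone keep the gun on against the spring); getting past the jaws costs some 5 to 15 N, mostly just before the nipple touches the bottom of the bore. Pressed deep enough to count as held is 0.008 m and over.
- jaw_left (a joint): Outward slide of the left spring jaw on the block's jaw plate, m: 0 shut, at most 0.008. Its hook stands 14 mm from the nipple's axis, on the nipple tip's +y side; underside 23 mm and slanted lead-in up to 43 mm above the jaw plate (that is 13 mm below to 7 mm above the resting tip). The jaws reach 36 mm out from the axis (their feet, below, 43 mm); nothing of the block is nearer to the path of the gun.
- jaw_right (a joint): The same for the right jaw, on the -y side.
- block: Blue bearing block with a steel shaft stub lying through it, fixed to the worktop; foot 96x80x12 mm, shaft 90 mm long along y, about 116 mm high in all; origin at the centre of its underside, -x the side to which the nipple leans. The resting nipple tip is 33 mm to -x of the origin and 109 mm up.
- stand: Round black parking stand, 70 mm across and 8 mm high, fixed, with a post 10 mm thick and 10 mm high in its centre, over which the gun stands with its bore; origin at the centre of its underside.
- pen_purple: purple ballpoint pen, 140x10x11 mm; a bystander, not to be moved. Origin at the centre of its underside.
- pad_roll: cream ring-shaped tape roll, 64 mm across, 22 mm; a bystander, not to be moved. Origin at the centre of its underside.
- black_cup: black open cup, 70 mm across and 58 mm; a bystander, not to be moved. Origin at the centre of its underside.
- lens_tray_0: small open blue lens box, 35x58x24 mm; a bystander, not to be moved. Origin at the centre of its underside.
- lens_tray_1: second small open blue lens box, 35x58x24 mm; a bystander, not to be moved. Origin at the centre of its underside.
- pliers_1: blue-handled pliers lying flat, 136x40x11 mm; a bystander, not to be moved. Origin at the centre of its underside.
- lens_blank: clear round lens blank lying flat, 66 mm across, 9 mm; a bystander, not to be moved. Origin at the centre of its underside.
Mind the look-alikes: they are no part of the job. Leave any pink look-alike of the part that bears gun_mid alone. Several things look just like the block: the one meant starts farthest from the robot's base.

How it is judged (in metres and radians):
On the way, in this order (a step that is already met when the one before it is completed fails the run):
1. the gun is lifted clear of its stand (z of gun_mouth in the frame of stand above 0.03 m and contact force between gun and stand below 0.1 N), for 0.1 s.
2. the gun sits squarely on the nipple and both jaws have snapped shut over its collar (value of joint nipple_pin above 0.0035 m and angle between the z axis of gun_mouth and the z axis of nipple_tip, either way round below 0.14 rad and value of joint each of jaw_left, jaw_right below 0.0015 m and z of gun_mouth in the frame of nipple_tip between -0.017 and -0.01 m and x of gun_mouth in the frame of nipple_tip between -0.004 and 0.004 m and y of gun_mouth in the frame of nipple_tip between -0.004 and 0.004 m), for 0.1 s.
At the end, for the whole second after the job is handed in: Fingers grip the gun (over 3 N); its mouth is 10 to 17 mm past the nipple tip and within 4 mm of its axis along x and y, barrel within 0.14 rad of that axis; both jaws shut (under 1.5 mm); nipple held in over 8 mm (jaws alone hold about 5 mm) (value of joint nipple_pin above 0.008 m and angle between the z axis of gun_mouth and the z axis of nipple_tip, either way round below 0.14 rad and value of joint each of jaw_left, jaw_right below 0.0015 m and z of gun_mouth in the frame of nipple_tip between -0.017 and -0.01 m and x of gun_mouth in the frame of nipple_tip between -0.004 and 0.004 m and y of gun_mouth in the frame of nipple_tip between -0.004 and 0.004 m and contact force between gun and the fingers above 3 N); the arm keeps its last pose, push and grip.
It fails at once if the gun is forced onto the nipple with over 60 N (contact force between gun and block above 60 N).
It fails at once if a bystander on the worktop is displaced by more than 20 mm (distance of any of pen_purple, pad_roll, black_cup, lens_tray_0, lens_tray_1, pliers_1, lens_blank from where it was at the start of the episode above 0.02 m).
It also fails if it takes over 42 s, if anything falls off the work surface, if the arm or the gripper's body presses on something with over 40 N, if the wrist force passes 120 N, or if a joint passes its speed limit or range.

## Working session

There is one attempt and no reset: what is moved stays moved. The work goes in short steps, Python scripts to look and compute and a tool call to move; the robot and the scene stay as the last step left them, time stands still between calls to the robot, and variables do not carry over. Pictures are saved under pics/ and viewed, at most 11 in all, crops included, and the job is handed in when it is done.

Besides the shell and the picture viewer there is one more tool, called after "Request:" in YAML: its name, and indented under it one key for each argument. arm_command: Moves the arm, as the interface text tells. Its arguments: {"type":"object","properties":{"rows":{"type":"array"}},"required":["rows"]}

```bash
mkdir -p pics
cat > h.py <<'E'
import numpy as np, cv2
from scipy.spatial.transform import Rotation as R
from bench import arm, imaging, job, models
def cam(p,st=None):
    K=np.array([[p['fx'],0,p['cx']],[0,p['fy'],p['cy']],[0,0,1.]])
    if 'extrinsics' in p: E=np.array(p['extrinsics'])
    else:
        T=np.eye(4);T[:3,:3]=R.from_quat(st['ee_rot']).as_matrix();T[:3,3]=st['position']
        E=np.linalg.inv(T@np.array(p['T_tool_cam']))
    return K,E
def proj(C,P):
    K,E=C; q=E[:3,:3]@np.array(P,float)+E[:3,3]; q=K@q; return q[:2]/q[2]
def atz(C,px,z):
    K,E=C; c=-E[:3,:3].T@E[:3,3]; d=E[:3,:3].T@np.linalg.inv(K)@np.array([px[0],px[1],1.])
    return c+d*(z-c[2])/d[2]
def tri(obs):
    A=[];b=[]
    for C,px in obs:
        K,E=C;c=-E[:3,:3].T@E[:3,3]; d=E[:3,:3].T@np.linalg.inv(K)@np.array([px[0],px[1],1.]);d/=np.linalg.norm(d)
        M=np.eye(3)-np.outer(d,d);A.append(M);b.append(M@c)
    return np.linalg.lstsq(np.vstack(A),np.hstack(b),rcond=None)[0]
def save(n,img,s=1):
    cv2.imwrite('pics/'+n+'.png',cv2.resize(img,None,fx=s,fy=s,interpolation=cv2.INTER_CUBIC)[:,:,::-1])
E
python3 - <<'E'
from h import *
np.set_printoptions(precision=1,suppress=True)
print(arm.read_state())
Z={'gun_mid':63,'gun_mouth':8,'nipple_tip':109,'block':0,'stand':0}
ims=[]
for n in ['top','side']:
    p=imaging.get_image(n);C=cam(p);ims.append(p['frame'])
    for q in ['gun_mid','gun_mouth','nipple_tip','block','stand']:
        for r in models.tip_of(p,q)[:5]: print(n,q,round(r['score'],2),np.array(r['pixel']),atz(C,r['pixel'],Z[q]))
    for q in ['pen_purple','pad_roll','black_cup','lens_tray_0','pliers_1','lens_blank']:
        for r in models.tip_of(p,q)[:2]:
            if n=='top':print(q,round(r['score'],2),np.array(r['pixel']),atz(C,r['pixel'],0))
save('top',ims[0],1.25);save('side',ims[1],1.25)
E
```

```text
{'clock': 0.0, 'joints': array([-1. ,  0.4,  0. , -0. , -1.2, -0.3]), 'joint_vel': array([-0.,  0.,  0.,  0.,  0., -0.]), 'joint_efforts': array([ -0. , -39.2,  18.8,   4.2,  -0. ,   0. ]), 'position': array([ 184.4, -596.5,  230.2]), 'ee_rot': array([-0.1,  1. ,  0. , -0. ]), 'contact_force': array([-0.2, -0. , -0.1]), 'wrist_torque': array([-0., -0.,  0.]), 'grasp_force': 0.0, 'gripper_width': 85.4424341648972}
top gun_mid 0.49 [246.5 171.3] [571.2 171.2  63. ]
top gun_mid 0.48 [211.1 205.5] [488.1 250.9  63. ]
top gun_mid 0.31 [251.3 175.3] [561.7 159.5  63. ]
top gun_mouth 0.79 [250.9 179.1] [562.3 169.    8. ]
top gun_mouth 0.59 [218.4 207.3] [490.4 246.3   8. ]
top nipple_tip 0.46 [375.1 253.1] [ 382.7 -128.8  109. ]
top nipple_tip 0.45 [373.4 169.7] [ 570.7 -124.9  109. ]
top block 0.83 [371.4 244.2] [ 406.4 -132.     0. ]
top block 0.66 [368.1 166.1] [ 601.9 -123.4    0. ]
top stand 0.88 [252.3 177.3] [568.4 167.    0. ]
pen_purple 0.62 [359.5 130.4] [ 694.3 -101.3    0. ]
pad_roll 0.68 [405.8 128.3] [ 701.9 -219.3    0. ]
black_cup 0.93 [436.7 197.7] [ 524.4 -294.7    0. ]
lens_tray_0 0.67 [223.7 250.7] [384.6 229.9   0. ]
lens_tray_0 0.54 [237.5 265.9] [348.4 194.5   0. ]
pliers_1 0.59 [427.4 239.1] [ 421.1 -269.8    0. ]
lens_blank 0.64 [307.7 241. ] [411.6  24.6   0. ]
lens_blank 0.48 [358.3 133.4] [686.4 -98.3   0. ]
side gun_mid 0.78 [296.3 309.5] [481.8 256.8  63. ]
side gun_mid 0.73 [269.8 259.1] [571.4 159.1  63. ]
side gun_mouth 0.97 [266.4 280.3] [578.9 170.8   8. ]
side gun_mouth 0.58 [295.5 326.1] [485.8 255.7   8. ]
side nipple_tip 0.6 [376.1 178.3] [ 403.7 -117.4  109. ]
side block 0.91 [301.6 197.6] [ 598.9 -126.4    0. ]
side block 0.69 [367.3 213.4] [ 414.4 -111.     0. ]
side stand 0.79 [269.7 283.1] [572.6 169.9   0. ]
```

View pics/top.png

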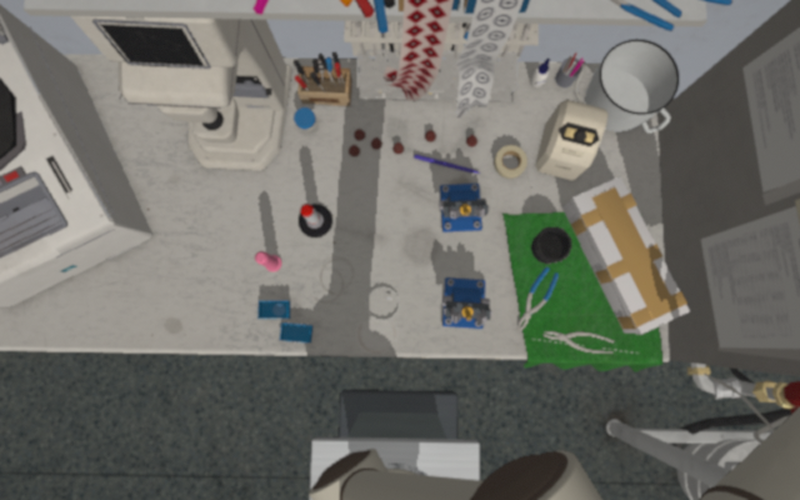

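View pics/side.png

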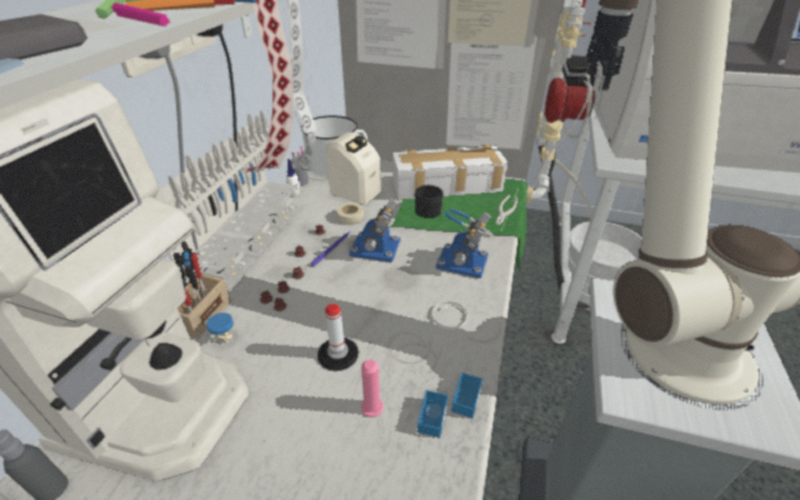

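The top picture shows the real gun on its black stand at about (252,175) full-scale and the pink look-alike at (214,208). The target is the farther block, at (369,166). All of this agrees with the networks. Next is a wrist look above the block.

```bash
cat >> h.py <<'E'
def rel(pos,Rt):
    s=arm.read_state(); R0=R.from_quat(s['ee_rot'])
    print('lin',R0.inv().apply(np.array(pos)-s['position']).round(1),'rot',(R0.inv()*Rt).as_rotvec().round(3),'yaw j',np.round(s['joints'],2))
def tool(tilt=0,yaw=0):  # tilt: tool z leans to +x ; yaw of frame about world z
    return R.from_euler('z',yaw)*R.from_matrix(np.array([[-np.cos(tilt),0,np.sin(tilt)],[0,1,0],[-np.sin(tilt),0,-np.cos(tilt)]]))
E
python3 - <<'E'
from h import *
np.set_printoptions(precision=3,suppress=True)
print(arm.read_state()['ee_rot']); p=imaging.get_image('wrist'); print(p['T_tool_cam'],p['fx'],p['cx'],p['cy'])
rel([500,-125,290],tool())
E
```

```text
[-0.149  0.989 -0.    -0.   ]
[[  -0.001   -0.945   -0.326   83.387]
 [   1.      -0.001   -0.       0.479]
 [  -0.      -0.326    0.945 -143.464]
 [   0.       0.       0.       1.   ]] 283.36604350389734 318.33729211654105 198.1268146354742
lin [-440.8  357.9  -58.7] rot [-0.  -0.   0.3] yaw j [-1.01  0.38  0.01  0.   -1.19 -0.26]
```

Request:
arm_command:
  rows:
    - {"grip": 1, "linear": [-55, 45, -59], "rot": [0, 0, 0.1]}
    - {"grip": 1, "linear": [-102, 83, -59], "rot": [0, 0, 0.2]}
    - {"grip": 1, "linear": [-149, 121, -59], "rot": [0, 0, 0.3]}
    - {"grip": 1, "linear": [-196, 159, -59], "rot": [0, 0, 0.3]}
    - {"grip": 1, "linear": [-243, 197, -59], "rot": [0, 0, 0.3]}
    - {"grip": 1, "linear": [-290, 235, -59], "rot": [0, 0, 0.3]}
    - {"grip": 1, "linear": [-337, 273, -59], "rot": [0, 0, 0.3]}
    - {"grip": 1, "linear": [-384, 311, -59], "rot": [0, 0, 0.3]}
    - {"grip": 1, "linear": [-430, 349, -59], "rot": [0, 0, 0.3]}
    - {"grip": 1, "linear": [-441, 358, -59], "rot": [0, 0, 0.3]}

```text
clock: 2.5
position: [501.6, -122.2, 290.3]
ee_rot: [-0.002, 1.0, 0.0, 0.0]
contact_force: [-0.7, -0.1, -0.8]
gripper_width: 85.0
grasp_force: 0.0
```

Run:
```python
from h import *
np.set_printoptions(precision=2,suppress=True)
s=arm.read_state();p=imaging.get_image('wrist');C=cam(p,s)
print(s['clock'],s['position'],s['joint_vel'])
for q,z in [('nipple_tip',109),('block',0),('nipple_pin',80),('jaw_left',90),('jaw_right',90)]:
    for r in models.tip_of(p,q)[:3]: print(q,round(r['score'],2),np.array(r['pixel']),atz(C,r['pixel'],z))
    for r in models.spot_in(p,q)[:2]: print(' rect',q,round(r['score'],2),np.array(r['rect']))
save('w1',p['frame'],1.25)
```

```text
2.5 [ 501.58 -122.2   290.27] [ 0.25  0.09  0.1   0.   -0.03 -0.27]
nipple_tip 0.73 [314.8  64.6] [ 382.88 -125.49  109.  ]
nipple_tip 0.36 [311.4 227.5] [ 569.25 -130.06  109.  ]
 rect nipple_tip 0.43 [309.3  60.8 319.4  81.1]
block 0.92 [315.5  93.8] [ 409.26 -125.78    0.  ]
block 0.71 [319.  220.9] [ 607.94 -120.11    0.  ]
 rect block 0.8 [285.1 194.7 349.8 248.9]
 rect block 0.57 [276.   48.6 353.8 134. ]Traceback (most recent call last):
  File "<stdin>", line 6, in <module>
ValueError: it knows: black_cup, block, gun_mid, gun_mouth, lens_blank, lens_tray, nipple_tip, pad_roll, pen_purple, pliers, stand
```

Run:
```python
from h import *
np.set_printoptions(precision=2,suppress=True)
imaging.get_image('top');imaging.get_image('top');imaging.get_image('top')
s=arm.read_state();p=imaging.get_image('wrist');C=cam(p,s)
print(s['clock'],s['position'],s['joint_vel'])
for q,z in [('nipple_tip',109),('block',0)]:
    for r in models.tip_of(p,q)[:3]: print(q,round(r['score'],2),np.array(r['pixel']),atz(C,r['pixel'],z))
f=p['frame'][150:290,230:410]; save('w1',f,4)
```

```text
2.9 [ 499.59 -125.92  290.49] [ 0.  0.  0. -0.  0. -0.]
nipple_tip 0.46 [319.4 229.7] [ 570.37 -124.12  109.  ]
nipple_tip 0.44 [316.2  63.7] [ 379.97 -127.13  109.  ]
block 0.78 [321.7 220.8] [ 605.85 -119.95    0.  ]
block 0.68 [316.5  95.7] [ 409.78 -127.62    0.  ]
```

View pics/w1.png

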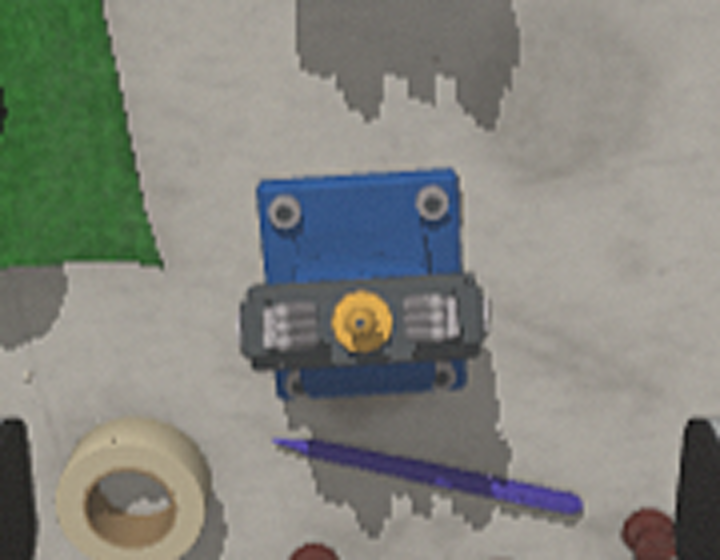

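The crop shows the target block square on. The brass tip is at about (320.5,230.5) full-scale, and the foot and jaw edges are turned about 4° (yaw about +0.07). Next I go over the gun.

Request:
arm_command:
  rows:
    - {"grip": 1, "linear": [-12, 55, 40], "rot": [0, 0, 0]}
    - {"grip": 1, "linear": [-24, 110, 40], "rot": [0, 0, 0]}
    - {"grip": 1, "linear": [-36, 165, 40], "rot": [0, 0, 0]}
    - {"grip": 1, "linear": [-48, 220, 40], "rot": [0, 0, 0]}
    - {"grip": 1, "linear": [-60, 270, 40], "rot": [0, 0, 0]}
    - {"grip": 1, "linear": [-60, 294, 40], "rot": [0, 0, 0]}
    - {"grip": 1, "linear": [-60, 294, 40], "rot": [0, 0, 0]}
    - {"grip": 1, "linear": [-60, 294, 40], "rot": [0, 0, 0]}

```text
clock: 4.05
position: [560.0, 168.1, 250.4]
ee_rot: [0.001, 1.0, -0.0, -0.0]
contact_force: [-0.7, -0.0, -0.1]
gripper_width: 85.5
grasp_force: 0.0
```

Run:
```python
from h import *
np.set_printoptions(precision=2,suppress=True)
s=arm.read_state();p=imaging.get_image('wrist');C=cam(p,s)
print(s['clock'],s['position'],s['joint_vel'])
for q,z in [('gun_mid',63),('gun_mouth',8),('stand',0)]:
    for r in models.tip_of(p,q)[:3]: print(q,round(r['score'],2),np.array(r['pixel']),atz(C,r['pixel'],z))
f=p['frame'][100:400,120:520].copy()
for z in (8,63,118): u=proj(C,[568,168,z]); print(z,u)
save('w2',f,2)
```

```text
4.05 [559.96 168.1  250.4 ] [-0.01 -0.01 -0.   -0.    0.   -0.  ]
gun_mid 0.85 [319.8 183.1] [571.26 170.47  63.  ]
gun_mid 0.72 [386.9 106.1] [482.56 245.03  63.  ]
gun_mouth 0.82 [319.8 171. ] [569.49 170.73   8.  ]
gun_mouth 0.66 [381.8 105.4] [482.7  251.01   8.  ]
stand 0.61 [319.5 172.3] [573.32 170.34   0.  ]
8 [317.84 169.96]
63 [317.76 180.51]
118 [317.65 194.83]
```

View pics/w2.png

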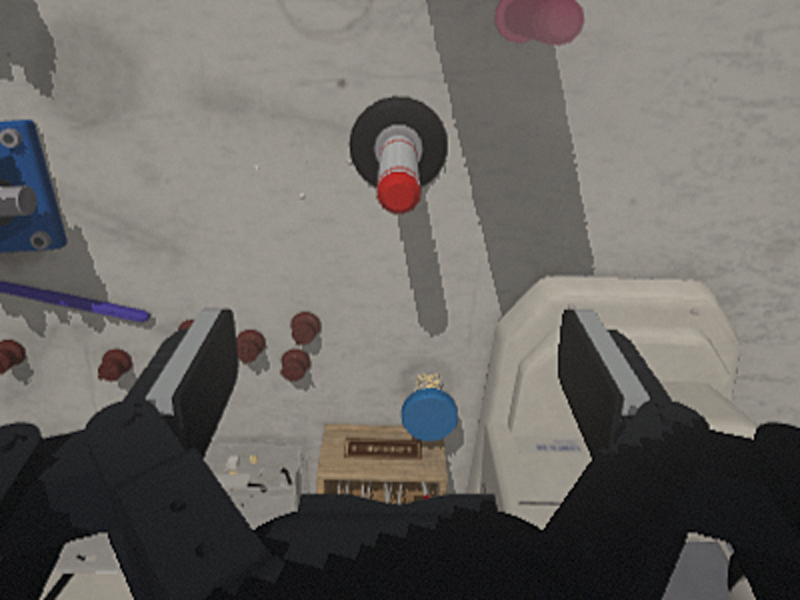

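The gun stands at (570.5,169.5), with its cap seen at (319,196). The fingers are centred on it in y, so I descend and grip.

Request:
arm_command:
  rows:
    - {"grip": 1, "linear": [-10.5, 1.4, 55], "rot": [0, 0, 0]}
    - {"grip": 1, "linear": [-10.5, 1.4, 105], "rot": [0, 0, 0]}
    - {"grip": 1, "linear": [-10.5, 1.4, 150], "rot": [0, 0, 0]}
    - {"grip": 1, "linear": [-10.5, 1.4, 185], "rot": [0, 0, 0]}
    - {"grip": 1, "linear": [-10.5, 1.4, 196], "rot": [0, 0, 0]}
    - {"grip": 1, "linear": [-10.5, 1.4, 196], "rot": [0, 0, 0]}
    - {"grip": 0, "linear": [-10.5, 1.4, 196], "rot": [0, 0, 0]}
    - {"grip": 0, "linear": [-10.5, 1.4, 196], "rot": [0, 0, 0]}
    - {"grip": 0, "linear": [-10.5, 1.4, 196], "rot": [0, 0, 0]}
    - {"grip": 0, "linear": [-10.5, 1.4, 196], "rot": [0, 0, 0]}

```text
clock: 5.5
position: [571.0, 170.7, 55.1]
ee_rot: [-0.0, 1.0, 0.0, 0.0]
contact_force: [-0.8, -0.3, 3.2]
gripper_width: 22.4
grasp_force: 58.2
```

Request:
arm_command:
  rows:
    - {"grip": 0, "linear": [0, 0, 0], "rot": [0, 0, 0]}
    - {"grip": 0, "linear": [0, 0, 0], "rot": [0, 0, 0]}
    - {"grip": 0, "linear": [0, 0, 0], "rot": [0, 0, 0]}

```text
clock: 5.88
position: [571.1, 170.7, 55.1]
ee_rot: [-0.0, 1.0, 0.0, 0.0]
contact_force: [-1.4, -0.1, 5.8]
gripper_width: 22.6
grasp_force: 58.3
```

Request:
arm_command:
  rows:
    - {"grip": 0, "linear": [0, 0, -15], "rot": [0, 0, 0]}
    - {"grip": 0, "linear": [0, 0, -50], "rot": [0, 0, 0]}
    - {"grip": 0, "linear": [0, 0, -100], "rot": [0, 0, 0]}
    - {"grip": 0, "linear": [0, 0, -150], "rot": [0, 0, 0]}
    - {"grip": 0, "linear": [0, 0, -185], "rot": [0, 0, 0]}
    - {"grip": 0, "linear": [0, 0, -185], "rot": [0, 0, 0]}
    - {"grip": 0, "linear": [0, 0, -185], "rot": [0, 0, 0]}

```text
clock: 6.75
position: [569.5, 170.3, 237.5]
ee_rot: [0.0, 1.0, -0.0, -0.002]
contact_force: [-0.1, -0.0, -3.1]
gripper_width: 22.8
grasp_force: 58.8
```

Run:
```python
from h import *
np.set_printoptions(precision=2,suppress=True)
s=arm.read_state();p=imaging.get_image('wrist');C=cam(p,s)
print(s['clock'],s['position'],s['contact_force'])
R0=R.from_quat(s['ee_rot'])
for q in ['gun_mid','gun_mouth']:
    for r in models.tip_of(p,q)[:3]: print(q,round(r['score'],2),np.array(r['pixel']))
for d in (-8,47): print(proj(C,s['position']+R0.apply([0,0,d])))
T=np.array([571,-123.5,109]); Rt=tool(np.radians(25),.07); a=-Rt.as_matrix()[:,2]; print(a)
rel(T+(40+47)*a,Rt)
save('w3',p['frame'],1.25)
```

```text
6.75 [569.48 170.27 237.52] [-0.06 -0.05 -3.12]
gun_mid 0.97 [390.7 100.1]
gun_mid 0.8 [320.9 264.3]
gun_mouth 0.73 [316.8 221.1]
gun_mouth 0.67 [380.8 101.1]
[317.16 261.61]
[317.44 221.16]
[-0.42 -0.03  0.91]
lin [  35.2 -296.2   49.9] rot [-0.02 -0.44 -0.07] yaw j [ 0.56  0.33 -0.06 -0.   -1.19 -2.13]
```

View pics/w3.png

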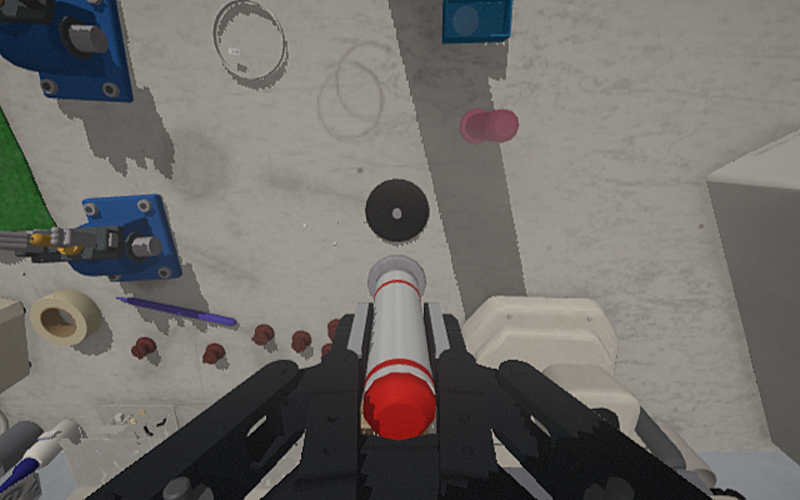

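The gun is lifted and sits coaxial with the tool: the mouth at (317,221) matches its predicted pixel. Next is the tilted hover 40 mm off the nipple.

Request:
arm_command:
  rows:
    - {"grip": 0, "linear": [4, -50, 0], "rot": [0, -0.06, -0.01]}
    - {"grip": 0, "linear": [10, -105, 0], "rot": [-0.005, -0.14, -0.02]}
    - {"grip": 0, "linear": [18, -160, 0], "rot": [-0.01, -0.24, -0.04]}
    - {"grip": 0, "linear": [26, -215, 0], "rot": [-0.015, -0.34, -0.05]}
    - {"grip": 0, "linear": [32, -265, 10], "rot": [-0.02, -0.44, -0.07]}
    - {"grip": 0, "linear": [35, -290, 25], "rot": [-0.02, -0.44, -0.07]}
    - {"grip": 0, "linear": [35, -296, 42], "rot": [-0.02, -0.44, -0.07]}
    - {"grip": 0, "linear": [35, -296, 50], "rot": [-0.02, -0.44, -0.07]}
    - {"grip": 0, "linear": [35, -296, 50], "rot": [-0.02, -0.44, -0.07]}
    - {"grip": 0, "linear": [35, -296, 50], "rot": [-0.02, -0.44, -0.07]}

```text
clock: 8.15
position: [536.1, -124.9, 189.7]
ee_rot: [-0.035, 0.975, 0.01, 0.218]
contact_force: [0.7, 0.0, -2.8]
gripper_width: 22.5
grasp_force: 59.2
```

```bash
cat > look.py <<'E'
from h import *
import sys
np.set_printoptions(precision=2,suppress=True)
s=arm.read_state();p=imaging.get_image('wrist');C=cam(p,s)
R0=R.from_quat(s['ee_rot']);print(s['clock'],s['position'],s['contact_force'],-R0.as_matrix()[:,2])
m=s['position']+R0.apply([0,0,47]);print('mouth',m,proj(C,m))
obs=[]
for n in ['wrist','top','side']:
    if n!='wrist': p=imaging.get_image(n);C=cam(p)
    for q in ['nipple_tip','gun_mouth','block']:
        for r in models.tip_of(p,q)[:3]: print(n,q,round(r['score'],2),np.array(r['pixel']),atz(C,r['pixel'],{'nipple_tip':109,'gun_mouth':m[2],'block':0}[q]))
    print('exp mouth',proj(C,m),'exp tip',proj(C,[571,-123.5,109]))
    if n==sys.argv[2]:
        u=proj(C,[571,-123.5,109]).astype(int);h=int(sys.argv[3]);y0=max(u[1]-h,0);x0=max(u[0]-h,0);print('crop',x0,y0)
        save(sys.argv[1],p['frame'][y0:u[1]+h,x0:u[0]+h],600//(2*h))
E
python3 look.py w4 wrist 100
```

```text
8.15 [ 536.13 -124.9   189.7 ] [ 0.72  0.03 -2.81] [-0.43 -0.03  0.9 ]
mouth [ 556.12 -123.27  147.2 ] [317.6  220.91]
wrist nipple_tip 0.5 [312.4 199.5] [ 572.08 -126.57  109.  ]
wrist nipple_tip 0.37 [242.7 206.6] [ 585.1  -187.63  109.  ]
wrist gun_mouth 0.78 [314.3 224.5] [ 560.3  -125.42  147.2 ]
wrist block 0.57 [315.6 157.3] [ 606.61 -121.84    0.  ]
exp mouth [317.6  220.91] exp tip [316.02 198.78]
crop 216 98
top gun_mouth 0.59 [216.9 210.4] [467.8  216.92 147.2 ]
top gun_mouth 0.43 [373.9 172.8] [ 556.08 -121.85  147.2 ]
top block 0.6 [367.3 166. ] [ 602.15 -121.39    0.  ]
top block 0.51 [220.6 246.4] [394.91 237.96   0.  ]
exp mouth [374.55 172.79] exp tip [372.78 169.57]
side nipple_tip 0.44 [340. 166.] [ 500.1  -145.56  109.  ]
side nipple_tip 0.2 [312.2 152.8] [ 586.15 -187.08  109.  ]
side gun_mouth 0.81 [295.7 324.7] [452.87 335.87 147.2 ]
side gun_mouth 0.76 [311.2 153.3] [ 569.23 -123.41  147.2 ]
side gun_mouth 0.16 [370.6 319.5] [350.48 297.78 147.2 ]
side block 0.8 [370.5 212.1] [ 407.28 -118.51    0.  ]
side block 0.68 [270.4 282.5] [571.76 168.     0.  ]
side block 0.57 [299.5 197. ] [ 605.26 -127.36    0.  ]
exp mouth [316.3  154.12] exp tip [310.67 166.23]
```

View pics/w4.png

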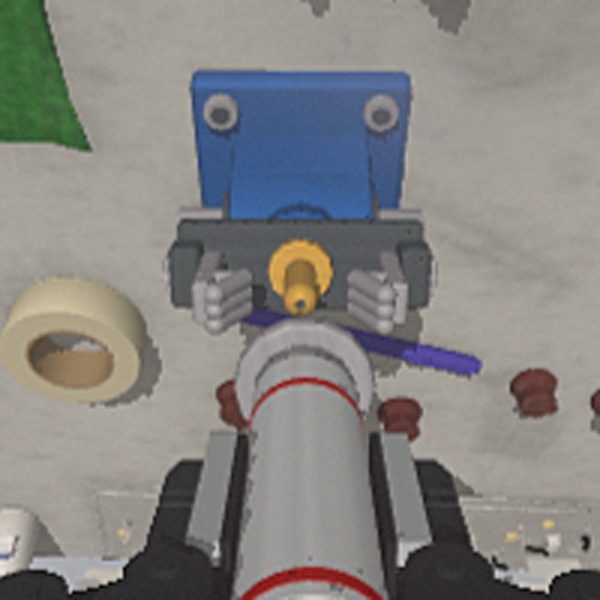

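The crop shows the nipple tip at about (316.3,199) and the collar centred on column 317.5. The jaw plate edges are level, so the yaw is right. Now I check the tilt and the collar rim numerically.

Run:
```python
from h import *
np.set_printoptions(precision=2,suppress=True)
s=arm.read_state();p=imaging.get_image('wrist');C=cam(p,s);R0=R.from_quat(s['ee_rot'])
print(s['position'],s['contact_force'])
th=np.linspace(0,2*np.pi,181)
for d in (45,47,49):
  for k in (0,-6):
    q=np.array([proj(C,s['position']+R0.apply([17*np.cos(t),17*np.sin(t),d+k])) for t in th])
    print(d,k,'rim crop rows/cols',(q.min(0)-[216,98])*3,(q.max(0)-[216,98])*3)
T=atz(C,[316.3,198.7],109);print('T',T)
for t in (22,25,28):
    a=-tool(np.radians(t),.07).as_matrix()[:,2]
    print(t,[(proj(C,T-h*a)-[216,98])*3 for h in (0,10,30,36)])
```

```text
[ 535.68 -125.45  189.34] [ 0.29  1.29 -3.51]
45 0 rim crop rows/cols [234.23 305.56] [375.3  435.08]
45 -6 rim crop rows/cols [232.15 314.3 ] [377.24 446.94]
47 0 rim crop rows/cols [234.89 302.76] [374.68 431.27]
47 -6 rim crop rows/cols [232.85 311.33] [376.58 442.91]
49 0 rim crop rows/cols [235.55 300.  ] [374.06 427.53]
49 -6 rim crop rows/cols [233.55 308.42] [375.93 438.96]
T [ 570.03 -123.87  109.  ]
22 [array([300.9, 302.1]), array([300.97, 289.31]), array([301.11, 266.34]), array([301.15, 260.05])]
25 [array([300.9, 302.1]), array([300.98, 290.96]), array([301.13, 271.  ]), array([301.17, 265.54])]
28 [array([300.9, 302.1]), array([300.99, 292.64]), array([301.14, 275.71]), array([301.18, 271.09])]
```

Run:
```python
from h import *
np.set_printoptions(precision=2,suppress=True)
s=arm.read_state();p=imaging.get_image('wrist');C=cam(p,s);R0=R.from_quat(s['ee_rot'])
print(s['position'],s['clock'])
x0,y0,w,h,k=262,165,110,150,4
f=cv2.resize(p['frame'][y0:y0+h,x0:x0+w],None,fx=k,fy=k,interpolation=cv2.INTER_CUBIC)
g=f.copy()
th=np.linspace(0,2*np.pi,91)
def ring(rad,d,c):
    q=np.array([proj(C,s['position']+R0.apply([rad*np.cos(t),rad*np.sin(t),d])) for t in th])
    q=((q-[x0,y0]+.5)*k).astype(int); cv2.polylines(g,[q.reshape(-1,1,2)],True,c,1)
ring(17,47,(0,255,0));ring(17,41,(0,255,255));ring(12,47-14,(255,0,255));ring(12,47-110,(0,0,255))
for i,P in enumerate([[571,-123.5,109]]):
    u=((proj(C,P)-[x0,y0]+.5)*k).astype(int); cv2.drawMarker(g,tuple(int(v) for v in u),(255,0,0),cv2.MARKER_CROSS,10,1)
cv2.imwrite('pics/w5.png',np.hstack([f,g[:,::1]])[:,:,::-1][:600,:800] if False else cv2.resize(np.hstack([f,g])[:,:,::-1],(800,545)))
```

```text
[ 535.69 -125.46  189.3 ] 8.8
```

View pics/w5.png

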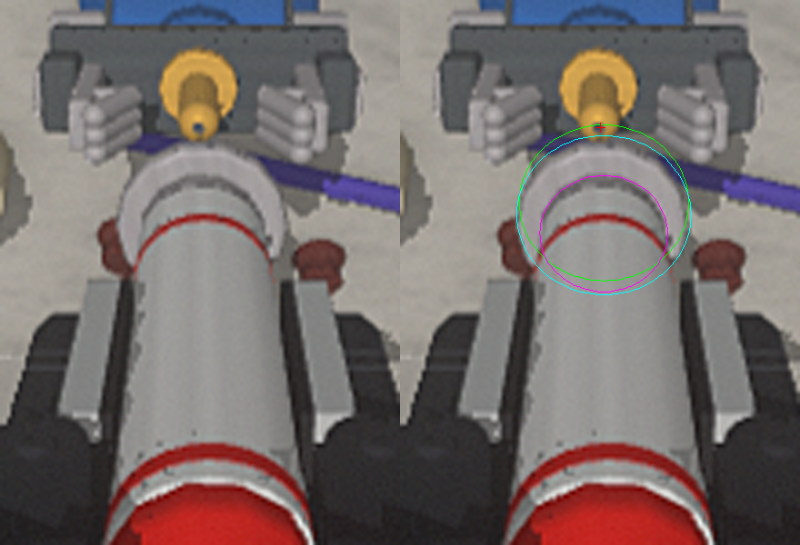

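The overlay shows the tip where predicted, but the collar's far rim is about 5 px lower than my prediction. The gun may be offset or tilted in the grip, so I fit it numerically.

```bash
cat > fit.py <<'E'
from h import *
from scipy.optimize import least_squares
np.set_printoptions(precision=2,suppress=True)
s=arm.read_state();p=imaging.get_image('wrist');C=cam(p,s);R0=R.from_quat(s['ee_rot'])
K,E=C
g=cv2.cvtColor(p['frame'],cv2.COLOR_RGB2GRAY).astype(float)
rows=np.arange(245,272,3);edges=[]
for r in rows:
    L=g[r,285:318];Rr=g[r,318:352]
    l=285+np.max(np.where(L<90));l+= (90-g[r,l])/(g[r,l+1]-g[r,l])
    q=318+np.min(np.where(Rr<90)); q-= (90-g[r,q])/(g[r,q-1]-g[r,q])
    edges.append((l,q))
edges=np.array(edges);print(edges[::3])
print('col317 rows196-224',g[196:226,317].astype(int))
def P(v):
    q=(E[:3,:3]@(R0.apply(v)+s['position']).T).T+E[:3,3];q=(K@q.T).T;return q[:,:2]/q[:,2:]
th=np.linspace(0,2*np.pi,241)
def gun(x,rad,h): # h from mouth
    ox,oy,b,c,d=x; h=np.atleast_1d(h)
    v=np.array([[rad*np.cos(t),rad*np.sin(t),d-hh] for hh in h for t in th])
    piv=np.array([0,0,-19.])
    return R.from_euler('yx',[b,c]).apply(v-piv)+piv+[ox,oy,0]
D=3.636;rim=dict(top=165-.5+143/D,l=262-.5+118/D,r=262-.5+287/D)
def model(x):
    q=P(gun(x,17,[0,6]));o=[q[:,1].min(),q[:,0].min(),q[:,0].max()]
    B=P(gun(x,12,np.linspace(30,96,45))).reshape(45,-1,2)
    l=[B[i,B[i,:,0].argmin()] for i in range(45)];r=[B[i,B[i,:,0].argmax()] for i in range(45)]
    l=np.array(l);r=np.array(r);i=np.argsort(l[:,1]);j=np.argsort(r[:,1])
    return np.r_[o,np.interp(rows,l[i,1],l[i,0]),np.interp(rows,r[j,1],r[j,0])]
ob=np.r_[rim['top'],rim['l'],rim['r'],edges[:,0],edges[:,1]]
W=np.r_[np.ones(3),np.ones(2*len(rows))/2]
f=lambda x:np.r_[(model(x)-ob)*W,(np.array(x)-[0,0,0,0,47])/[4,2,.05,.03,2]*.3]
x0=[0,0,0,0,47.];print('nominal resid',(model(x0)-ob)[[0,1,2,3,-len(rows)-1,-len(rows),-1]])
S=least_squares(f,x0,diff_step=1e-3,x_scale=[1,1,.02,.02,1]);print('ox oy tilt_y tilt_x d',S.x.round(3),'resid',(model(S.x)-ob)[[0,1,2,3,-len(rows)-1,-len(rows),-1]])
piv=np.array([0,0,-19.]);m=R.from_euler('yx',S.x[2:4]).apply(np.array([0,0,S.x[4]])-piv)+piv+[S.x[0],S.x[1],0];print('mouth in tool',m)
E
python3 fit.py
```

```text
[[298.63 338.31]
 [298.49 338.28]
 [297.26 339.42]]
col317 rows196-224 [170 176 160 102  84 102 108  88 109 136 158 172 158 154 154 154 146 119
 109  97 116 165 160 158 158 159 164 142  56 105]
nominal resid [-4.91 -0.34  1.09 -0.99 -2.38 -1.09  0.04]
ox oy tilt_y tilt_x d [-3.67  0.86 -0.01  0.02 49.13] resid [-0.06 -0.13  0.48  0.43 -0.   -1.55  0.41]
mouth in tool [-4.53 -0.23 49.12]
```

Run:
```python
from h import *
np.set_printoptions(precision=2,suppress=True)
p=imaging.get_image('wrist')
st=dict(position=np.array([569.48,170.27,237.52]),ee_rot=[0,1,0,-.002]);C=cam(p,st)
print('stand from w3: post',atz(C,np.array([397,212])/1.25-.1,18),'disc',atz(C,np.array([397.5,210.5])/1.25-.1,8), 'disc edges',atz(C,np.array([397,180])/1.25,8),atz(C,np.array([397,241])/1.25,8))
st=dict(position=np.array([559.96,168.1,250.4]),ee_rot=[0,1,0,0]);C=cam(p,st)
print('w2 disc',atz(C,np.array([398.5,97])/2+[120,100],8),atz(C,np.array([349,142])/2+[120,100],8),atz(C,np.array([448,142])/2+[120,100],8))
```

```text
stand from w3: post [570.94 169.68  18.  ] disc [571.61 170.18   8.  ] disc edges [539.26 169.83   8.  ] [606.13 169.72   8.  ]
w2 disc [538.57 169.86   8.  ] [569.81 135.38   8.  ] [569.86 204.34   8.  ]
```

Request:
arm_command:
  rows:
    - {"grip": 0, "linear": [36, 0, 0], "rot": [0, 0, 0]}
    - {"grip": 0, "linear": [36, 0, 15], "rot": [0, 0, 0]}
    - {"grip": 0, "linear": [36, 0, 25], "rot": [0, 0, 0]}
    - {"grip": 0, "linear": [36, 0, 25], "rot": [0, 0, 0]}
    - {"grip": 0, "linear": [36, 0, 25], "rot": [0, 0, 0]}
    - {"grip": 0, "linear": [36, 0, 25], "rot": [0, 0, 0]}
    - {"grip": 0, "linear": [36, 0, 25], "rot": [0, 0, 0]}

```text
clock: 9.82
position: [514.0, -126.8, 151.7]
ee_rot: [-0.035, 0.975, 0.01, 0.219]
contact_force: [-1.2, 0.2, -3.1]
gripper_width: 22.5
grasp_force: 59.2
```

Run:
```python
from h import *
np.set_printoptions(precision=2,suppress=True)
s=arm.read_state();p=imaging.get_image('wrist');C=cam(p,s);R0=R.from_quat(s['ee_rot'])
print(s['position'],s['clock'],-R0.as_matrix()[:,2])
for q in ['nipple_tip','gun_mouth']:
    for r in models.tip_of(p,q)[:2]: print(q,round(r['score'],2),np.array(r['pixel']))
x0,y0,w,h,k=250,130,140,120,5
f=cv2.resize(p['frame'][y0:y0+h,x0:x0+w],None,fx=k,fy=k,interpolation=cv2.INTER_CUBIC)
th=np.linspace(0,2*np.pi,91)
def ring(rad,c0,c):
    q=np.array([proj(C,s['position']+R0.apply(np.array(c0)+[rad*np.cos(t),rad*np.sin(t),0])) for t in th])
    q=((q-[x0,y0]+.5)*k).astype(int); cv2.polylines(f,[q.reshape(-1,1,2)],True,c,1)
ring(17,[-4.5,-.2,49],(0,255,0))
T=np.array([571,-123.5,109]);a=-tool(np.radians(25),.07).as_matrix()[:,2]
for P in (T,T-36*a):
    u=((proj(C,P)-[x0,y0]+.5)*k).astype(int); cv2.drawMarker(f,tuple(int(v) for v in u),(255,0,0),cv2.MARKER_CROSS,12,1); print(u)
cv2.imwrite('pics/w6.png',f[:,:,::-1])
```

```text
[ 514.01 -126.84  151.73] 9.825 [-0.43 -0.03  0.9 ]
gun_mouth 0.66 [314.  223.9]
[335 604]
[335 508]
```

View pics/w6.png

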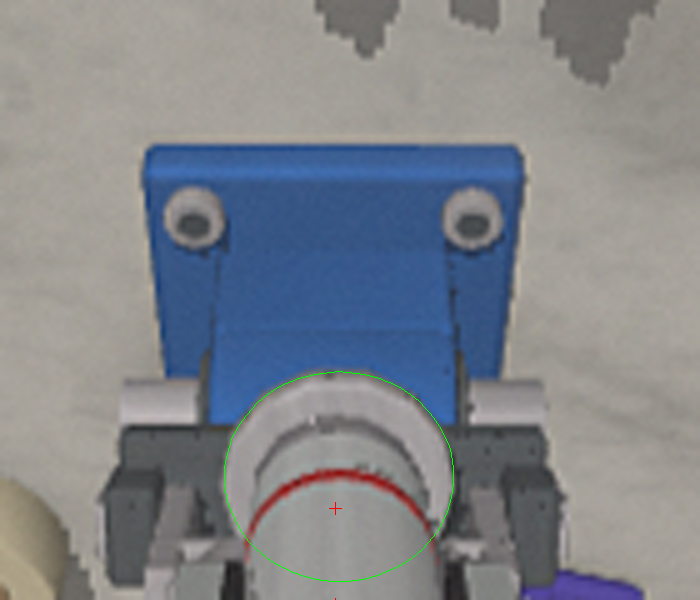

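I shifted the wrong way, so the gun now hides the tip. The fitted mouth ring matches the rim, though, and the block's foot is level in the image. I go to the other side.

Request:
arm_command:
  rows:
    - {"grip": 0, "linear": [0, 0, -20], "rot": [0, 0, 0]}
    - {"grip": 0, "linear": [-35, 0, -20], "rot": [0, 0, 0]}
    - {"grip": 0, "linear": [-66, 0, -20], "rot": [0, 0, 0]}
    - {"grip": 0, "linear": [-66, 0, -2], "rot": [0, 0, 0]}
    - {"grip": 0, "linear": [-66, 0, -2], "rot": [0, 0, 0]}
    - {"grip": 0, "linear": [-66, 0, -2], "rot": [0, 0, 0]}
    - {"grip": 0, "linear": [-66, 0, -2], "rot": [0, 0, 0]}
    - {"grip": 0, "linear": [-66, 0, -2], "rot": [0, 0, 0]}

```text
clock: 10.98
position: [572.4, -122.8, 181.8]
ee_rot: [-0.035, 0.975, 0.01, 0.219]
contact_force: [-0.5, -0.4, -2.8]
gripper_width: 22.8
grasp_force: 59.2
```

Run:
```python
from h import *
np.set_printoptions(precision=2,suppress=True)
s=arm.read_state();p=imaging.get_image('wrist');C=cam(p,s);R0=R.from_quat(s['ee_rot'])
print(s['position'],s['clock'],-R0.as_matrix()[:,2])
for q in ['nipple_tip','gun_mouth']:
    for r in models.tip_of(p,q)[:2]: print(q,round(r['score'],2),np.array(r['pixel']))
x0,y0,w,h,k=250,150,140,120,5
f=cv2.resize(p['frame'][y0:y0+h,x0:x0+w],None,fx=k,fy=k,interpolation=cv2.INTER_CUBIC)
th=np.linspace(0,2*np.pi,91)
def ring(rad,c0,c):
    q=np.array([proj(C,s['position']+R0.apply(np.array(c0)+[rad*np.cos(t),rad*np.sin(t),0])) for t in th])
    q=((q-[x0,y0]+.5)*k).astype(int); cv2.polylines(f,[q.reshape(-1,1,2)],True,c,1)
ring(17,[-4.5,-.2,49],(0,255,0))
T=np.array([571,-123.5,109]);a=-tool(np.radians(25),.07).as_matrix()[:,2]
for P in (T,T-36*a):
    u=((proj(C,P)-[x0,y0]+.5)*k).astype(int); cv2.drawMarker(f,tuple(int(v) for v in u),(255,0,0),cv2.MARKER_CROSS,12,1); print(u)
cv2.imwrite('pics/w7.png',f[:,:,::-1])
```

```text
[ 572.45 -122.81  181.84] 10.975 [-0.43 -0.03  0.9 ]
nipple_tip 0.73 [313.  172.5]
nipple_tip 0.72 [586.  128.7]
[334 110]
[334  60]
```

View pics/w7.png

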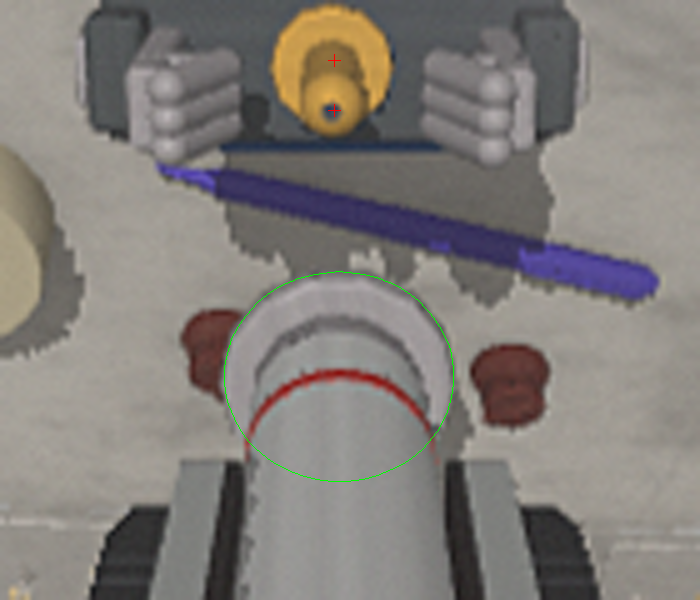

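The tip is at crop (331,112) against the predicted (334,110), and the ring fits to about 1 px. Now I compute the approach.

```bash
cat > ap.py <<'E'
from h import *
np.set_printoptions(precision=2,suppress=True)
s=arm.read_state();R0=R.from_quat(s['ee_rot']);a=tool(np.radians(25),.07)
T=np.array([571.2,-123.8,109]);m=[-4.9,-.2,49]
print(s['clock'],'tip rel mouth in tool axes',R0.inv().apply(T-s['position'])-m,'rot',(R0.inv()*a).as_rotvec(),'F tool',R0.inv().apply(s['contact_force']),s['position'])
E
python3 ap.py
```

```text
11.125 tip rel mouth in tool axes [37.1  -1.04 16.06] rot [ 0.  0. -0.] F tool [1.24 0.3  2.23] [ 572.49 -122.77  181.58]
```

Request:
arm_command:
  rows:
    - {"grip": 0, "linear": [20, -0.5, 0], "rot": [0, 0, 0]}
    - {"grip": 0, "linear": [37, -1, 0], "rot": [0, 0, 0]}
    - {"grip": 0, "linear": [37, -1, 6], "rot": [0, 0, 0]}
    - {"grip": 0, "linear": [37, -1, 12], "rot": [0, 0, 0]}
    - {"grip": 0, "linear": [37, -1, 12], "rot": [0, 0, 0]}
    - {"grip": 0, "linear": [37, -1, 12], "rot": [0, 0, 0]}
    - {"grip": 0, "linear": [37, -1, 12], "rot": [0, 0, 0]}

```text
clock: 12.0
position: [544.6, -125.7, 154.8]
ee_rot: [-0.035, 0.975, 0.01, 0.218]
contact_force: [-0.4, -0.2, -2.3]
gripper_width: 22.8
grasp_force: 59.2
```

```bash
python3 ap.py
```

```text
12.0 tip rel mouth in tool axes [ 0.34 -0.04  3.82] rot [ 0.  0. -0.] F tool [ 1.35 -0.17  1.88] [ 544.61 -125.66  154.83]
```

Next I go in 9 mm slowly and watch the force.

Request:
arm_command:
  rows:
    - {"grip": 0, "linear": [0.2, 0, 2], "rot": [0, 0, 0]}
    - {"grip": 0, "linear": [0.2, 0, 4], "rot": [0, 0, 0]}
    - {"grip": 0, "linear": [0.2, 0, 6], "rot": [0, 0, 0]}
    - {"grip": 0, "linear": [0.2, 0, 6], "rot": [0, 0, 0]}

```text
clock: 12.5
position: [546.6, -125.5, 148.9]
ee_rot: [-0.035, 0.975, 0.01, 0.218]
contact_force: [0.2, -0.0, -2.4]
gripper_width: 22.8
grasp_force: 59.2
```

```bash
python3 ap.py
```

```text
12.5 tip rel mouth in tool axes [-0.42 -0.05 -2.44] rot [ 0.  0. -0.] F tool [ 0.82 -0.06  2.22] [ 546.62 -125.49  148.87]
```

Request:
arm_command:
  rows:
    - {"grip": 0, "linear": [-0.3, 0, 2], "rot": [0, 0, 0]}
    - {"grip": 0, "linear": [-0.3, 0, 4], "rot": [0, 0, 0]}
    - {"grip": 0, "linear": [-0.3, 0, 6], "rot": [0, 0, 0]}
    - {"grip": 0, "linear": [-0.3, 0, 6], "rot": [0, 0, 0]}

```text
clock: 13.0
position: [550.2, -125.2, 144.5]
ee_rot: [-0.035, 0.975, 0.01, 0.219]
contact_force: [-0.4, 0.2, 1.3]
gripper_width: 22.3
grasp_force: 59.6
```

```bash
python3 ap.py
```

```text
13.0 tip rel mouth in tool axes [ 1.08 -0.01 -7.95] rot [0.   0.01 0.  ] F tool [-0.19  0.22 -1.32] [ 550.22 -125.25  144.47]
```

Request:
arm_command:
  rows:
    - {"grip": 0, "linear": [0.5, 0, 2], "rot": [0, 0, 0]}
    - {"grip": 0, "linear": [0.5, 0, 4], "rot": [0, 0, 0]}
    - {"grip": 0, "linear": [0.5, 0, 4], "rot": [0, 0, 0]}

```text
clock: 13.38
position: [552.0, -125.2, 141.4]
ee_rot: [-0.035, 0.975, 0.01, 0.22]
contact_force: [-1.1, -0.2, 4.7]
gripper_width: 22.3
grasp_force: 60.1
```

```bash
python3 ap.py
```

```text
13.375 tip rel mouth in tool axes [  1.49   0.08 -11.46] rot [0.   0.01 0.  ] F tool [-0.98 -0.11 -4.74] [ 552.04 -125.19  141.43]
```

Request:
arm_command:
  rows:
    - {"grip": 0, "linear": [-0.6, 0, 2], "rot": [0, 0, 0]}
    - {"grip": 0, "linear": [-0.6, 0, 4], "rot": [0, 0, 0]}
    - {"grip": 0, "linear": [-0.6, 0, 4], "rot": [0, 0, 0]}

```text
clock: 13.75
position: [554.1, -124.9, 136.7]
ee_rot: [-0.035, 0.975, 0.01, 0.219]
contact_force: [3.9, -0.5, -1.5]
gripper_width: 23.0
grasp_force: 59.2
```

```bash
python3 ap.py
```

```text
13.75 tip rel mouth in tool axes [  1.2   -0.07 -16.65] rot [0.   0.01 0.  ] F tool [-2.83 -0.83  2.97] [ 554.05 -124.88  136.66]
```

Request:
arm_command:
  rows:
    - {"grip": 0, "linear": [-0.5, 0, 1.5], "rot": [0, 0, 0]}
    - {"grip": 0, "linear": [-0.5, 0, 3], "rot": [0, 0, 0]}
    - {"grip": 0, "linear": [-0.5, 0, 3], "rot": [0, 0, 0]}
    - {"grip": 0, "linear": [-0.5, 0, 3], "rot": [0, 0, 0]}

```text
clock: 14.25
position: [555.2, -124.8, 134.5]
ee_rot: [-0.035, 0.975, 0.01, 0.219]
contact_force: [0.4, -1.3, 3.3]
gripper_width: 22.8
grasp_force: 60.0
```

```bash
python3 ap.py; python3 fit.py
python3 - <<'E'
from h import *
p=imaging.get_image('wrist');save('w8',p['frame'][130:290,240:400],3.7)
E
```

```text
14.25 tip rel mouth in tool axes [  1.29  -0.03 -19.06] rot [0.   0.01 0.  ] F tool [-1.68 -1.32 -2.88] [ 555.18 -124.83  134.53]
[[298.67 338.11]
 [298.54 338.25]
 [297.3  339.33]]
col317 rows196-224 [ 66  76  87  90  87  88  85  87 102 122 145 169 158 152 153 150 154 136
 100 110 128 155 158 155 155 155 158 145  92  77]
nominal resid [-4.91 -0.34  1.1  -1.02 -2.34 -0.88  0.05]
ox oy tilt_y tilt_x d [-3.86  0.84 -0.01  0.02 49.22] resid [-0.04 -0.13  0.46  0.39  0.04 -1.39  0.34]
mouth in tool [-4.56 -0.24 49.21]
```

View pics/w8.png

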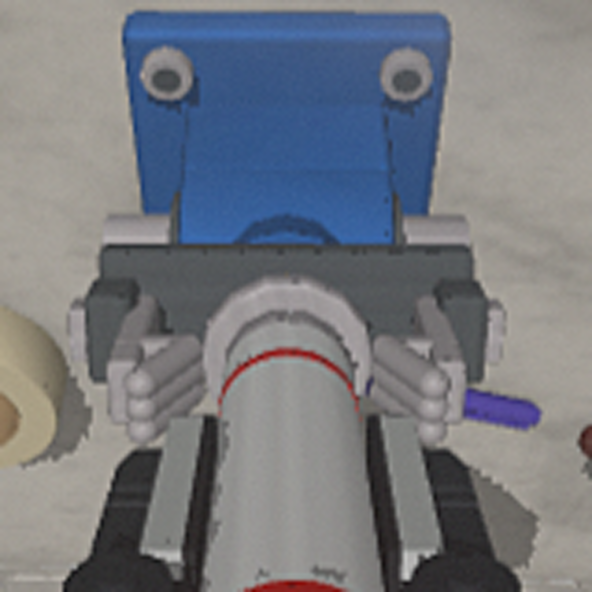

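The gun hasn't slipped in the grip, and both hooks now lie over the collar's sides (snapped). The net push is only about 5 N, so I go deeper.

Request:
arm_command:
  rows:
    - {"grip": 0, "linear": [0, 0, 1.5], "rot": [0, 0, 0]}
    - {"grip": 0, "linear": [0, 0, 3], "rot": [0, 0, 0]}
    - {"grip": 0, "linear": [0, 0, 4], "rot": [0, 0, 0]}
    - {"grip": 0, "linear": [0, 0, 4], "rot": [0, 0, 0]}
    - {"grip": 0, "linear": [0, 0, 4], "rot": [0, 0, 0]}

```text
clock: 14.98
position: [556.7, -124.7, 131.0]
ee_rot: [-0.035, 0.975, 0.01, 0.219]
contact_force: [-0.2, -0.2, 6.4]
gripper_width: 22.5
grasp_force: 59.7
```

```bash
python3 ap.py; python3 fit.py|tail -1
```

```text
14.975 tip rel mouth in tool axes [  1.19   0.01 -22.87] rot [0. 0. 0.] F tool [-2.58 -0.17 -5.9 ] [ 556.71 -124.74  131.05]
mouth in tool [-4.56 -0.24 49.19]
```

Request:
arm_command:
  rows:
    - {"grip": 0, "linear": [0, 0, 1.5], "rot": [0, 0, 0]}
    - {"grip": 0, "linear": [0, 0, 3], "rot": [0, 0, 0]}
    - {"grip": 0, "linear": [0, 0, 4.5], "rot": [0, 0, 0]}
    - {"grip": 0, "linear": [0, 0, 4.5], "rot": [0, 0, 0]}
    - {"grip": 0, "linear": [0, 0, 4.5], "rot": [0, 0, 0]}
    - {"grip": 0, "linear": [0, 0, 4.5], "rot": [0, 0, 0]}

```text
clock: 15.78
position: [558.6, -124.6, 127.3]
ee_rot: [-0.035, 0.975, 0.01, 0.219]
contact_force: [-2.8, 0.4, 7.0]
gripper_width: 22.5
grasp_force: 59.8
```

```bash
python3 ap.py;python3 ap.py; python3 fit.py|tail -1; python3 ap.py
python3 - <<'E'
from h import *
p=imaging.get_image('wrist');save('w9',p['frame'][150:270,260:380],5)
E
```

```text
15.775 tip rel mouth in tool axes [  1.24   0.06 -27.08] rot [0.   0.01 0.  ] F tool [-0.5   0.66 -7.51] [ 558.56 -124.65  127.25]
15.775 tip rel mouth in tool axes [  1.24   0.06 -27.08] rot [0.   0.01 0.  ] F tool [-0.5   0.66 -7.51] [ 558.56 -124.65  127.25]
mouth in tool [-4.56 -0.25 49.23]
15.825 tip rel mouth in tool axes [  1.24   0.03 -27.1 ] rot [0.   0.01 0.  ] F tool [-1.81 -0.43 -8.42] [ 558.56 -124.61  127.24]
```

View pics/w9.png

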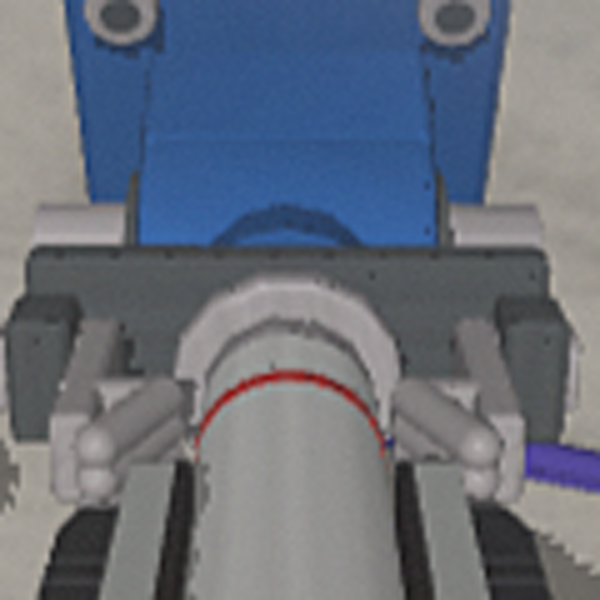

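The hook tips are about 42 px apart, roughly 28 mm, so the jaws are shut over the collar. The force implies the pin is 8.5–9 mm in. I push 1 mm more for margin and average the force.

Request:
arm_command:
  rows:
    - {"grip": 0, "linear": [0, 0, 1], "rot": [0, 0, 0]}
    - {"grip": 0, "linear": [0, 0, 1.2], "rot": [0, 0, 0]}
    - {"grip": 0, "linear": [0, 0, 1.2], "rot": [0, 0, 0]}
    - {"grip": 0, "linear": [0, 0, 1.2], "rot": [0, 0, 0]}

```text
clock: 16.38
position: [559.1, -124.6, 126.3]
ee_rot: [-0.035, 0.975, 0.01, 0.219]
contact_force: [-3.3, -0.1, 9.6]
gripper_width: 22.9
grasp_force: 59.8
```

```bash
python3 - <<'E'
from h import *
F=[]
for i in range(12):
    imaging.get_image('top');s=arm.read_state();F.append(R.from_quat(s['ee_rot']).inv().apply(s['contact_force']))
print(np.mean(F,0),np.std(F,0),s['position'],s['grasp_force'],s['clock'])
E
python3 fit.py|tail -1; python3 ap.py
```

```text
[-1.35959002  0.29342654 -9.28388006] [0.52747988 0.39299033 0.43890541] [ 559.03383167 -124.60537693  126.24240498] 59.84804928302765 16.975
mouth in tool [-4.55 -0.24 49.21]
17.025 tip rel mouth in tool axes [  1.26   0.04 -28.2 ] rot [0.   0.01 0.  ] F tool [-1.69  0.24 -8.33] [ 559.05 -124.59  126.25]
```

```bash
python3 -c "
from h import *
print(job.job_done())"
```

```text
the job is handed in; nothing more can be done
None
```

I handed the job in at about 17 s with the gun still gripped and pressed on the nipple; no verdict came back. The last wrist picture shows both jaws shut over the collar, and the push force puts the nipple about 10–11 mm in, short of its 16 mm stop (position alone suggests 12–14 mm).

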